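Clamp the salt mill on its side in the travel holder

ROBOT

A 6-joint arm with a two-finger parallel gripper is mounted at the origin on a cart in front of the work surface, level with it; the furniture and walls round the work are solid. World frame = base frame: x ahead of the robot, y to its left, z up, the work surface at z = 0. Lengths are in mm, angles in degrees, forces in N, time in s.
With the tool pointing down it reaches from about 350 to 850 mm from the base axis. Payload 8.1 kg.
Tool frame: the origin (TCP) lies midway between the tips of the shut fingers; the grasp point (between the pads) lies 19 mm behind it (r.pinch_z is the distance from the TCP to the grasp point, in mm); z points along the fingers, y is the line along which they close (so a half turn about z gives the same grasp; the last joint's range is limited). The gripper opens to 85 mm and grips with 20 to 120 N. Pads are 22 mm wide; open, the fingers measure 114 mm over their backs; the gripper's body (76 mm by 85 mm) begins 54 mm behind the grasp point. The pads swing forward as they close: fully open they stand 13 mm farther back than shut.
Start: joints at [60.252, 7.471, 85.268, -0, 87.261, -4.893], TCP at [252.173, 544.439, 231.292] pointing down, gripper open.
Joint ranges: [-169.43, 169.43], [-51.17, 129.36], [1.28, 143.12], [-76.62, 256.62], [0, 156.53], [-152.29, 152.29]. Speed limits (degrees/s): [136.94, 136.94, 159.86, 180, 180, 180].

INTERFACE

Orientations are given as [roll, pitch, yaw] about the fixed x, y, z axes, in that order (R = Rz(yaw) Ry(pitch) Rx(roll)).
In Python, from bench import sensors, optics, job, r gives the robot as it stands.
- The arm moves only by the tool play_rows, never from a script. Its argument "motion" is a list that holds one entry, the list of rows, each a list of 6 numbers: the shift along the tool's x, y, z in cm, then the turn, a rotation vector about the tool's x, y, z in degrees. In form: [[[x, y, z, ax, ay, az], ...]]. A call has 1 to 5 rows; each row is the pose to reach, as a shift and turn from the pose commanded when the call began, along the tool's axes at that moment; what a row does not reach only later rows make up. A row lasts 1/10 s, in which the tool goes at most 50 mm and 8.59 degrees, less where a joint would pass 70% of its speed; a pose out of reach is approached as far as the arm can. A call with a gripper value outside its range is refused whole. "jaw" is the opening, from 0 (shut) to 1 (fully open), set as the call begins (left out, the last holds). The fingers move at their own pace and stop on an object; "squeeze" is the grip in N (left out, the last holds). Time passes only in rows, so rows that repeat a pose let the fingers close. It gives the time, the measured TCP pose, the force, the opening and the grip force at its end, in the units of the state.
- sensors.sense(): the state, without advancing time (a new reading comes with each control period).
- optics.snapshot(name): name is "scene" or "side" or "wrist"; returns a dict with "pixels" (384x512x3 uint8, red, green, blue), "mtx" (3x3 intrinsics, pixels), "R" (3x3) and "t" (3): a world point X has camera coordinates R X + t; the wrist camera has in their place "T_tool_cam" (4x4, takes a point from camera to tool coordinates, whose origin is the TCP and whose axes are the flange's). Camera axes: x right, y down, z forward; pixel columns grow to the right and rows downward; lengths in mm; the calibration is good to about 2 mm. A picture is of the moment at which its call begins: read the wrist's pose just before it. There is no depth.
- job.hand_in(): hands the job in; it is judged then, once.
The state is a dict: "time": time; "joint_pos": joint angles; "qd": joint speeds; "joint_efforts": joint torques, N m; "tool_pos": TCP position; "tcp_rot": TCP orientation; "ft_force": force on the tool from outside, world axes, zero at the start; "wrist_torque": the same for the moment, N m; "finger_gap": finger opening in mm; "grip_force": force on a finger pad.
Only numpy, scipy, OpenCV 4.12 (cv2) and the standard library are available. Lean on these libraries where they do the work, as an engineer would, in place of code of your own. Each camera call takes 0.05 s, during which the arm holds its last target. There are 200 camera calls.

TASK

Secure the salt mill (pink glass, white cap) for travelling: lift the holder's sprung bar by its red knob, swing it aside onto its parking rest, and lay the salt mill on its side in the two black saddles, setting it down rather than dropping it, with its middle under where the bar will come. Then swing the bar back square across the mill until it stops and let it down so that its pad presses on the mill. Leave the black pepper mill where it lies.

Things in the scene. Friction and masses are not known exactly. Their poses are not given: they have to be found in the camera images.
- salt_mill_center (a point): Centre of the salt mill (pink glass, clear neck, white cap), half-way along its axis: a barrel 50 mm in diameter, 124 mm long, 0.23 kg. It lies on its side in either lane of a shallow wooden tray, axis 31 mm above the worktop; the tray's low stops (8 mm) begin 37 mm from its middle, so fingers have room beside it. The point's z axis runs along the mill to its cap; either way round will do.
- pepper_mill_center (a point): Centre of the pepper mill: black glass, clear neck and black cap, size and axes as the salt mill, lying parallel to it in the other lane, 90 mm away. Leave it alone.
- seat (a point): Centre of a mill lying fully down in the holder, 50 mm above the worktop (z up). Two black V saddles, 14 mm thick, tops 48 mm high, stand at y = +40 and -40 mm from here on a fixed grey plate 12 mm thick and carry the mill along this point's y. At x = +105 mm stands the upright steel post (14 mm in diameter, 154 mm high) about which the bar turns.
- knob (a point): Centre of the upright red knob on the free end of the steel bar, 150 mm from the post axis: a cylinder 20 mm in diameter, 44 mm tall, on top of the bar (20 mm wide, 12 mm thick). With the bar fully down it is 114 mm above the worktop. A black pad under the bar, 105 mm from the post, has its underside at 66 mm then, 9 mm below a seated mill's top.
- clamp_lift (a joint): Lift of the bar in m, 0 (down) to 0.05. A spring and weight pull it down with 5 N (bottom) to 8 N (top), damped (3 N more at 0.1 m/s). It stays up only on a seated mill (about 0.009) or on the parking rest, a grey upright with a rubber top 100 mm high beside the post on the seat's +y side: lifted above 0.024 the bar clears the rest and a seated mill; let go there it lies at 0.024.
- clamp_turn (a joint): Turn of the bar about the post in rad, 0 to 1.6. At 0 (a stop) it is square across the saddles and points from the post along the seat's -x. It grows as the knob swings towards the seat's +y (clockwise from above). The rest lies under the bar from about 0.95 to 1.6 (middle 1.3) and blocks a bar that is not lifted. Light friction: it stays where it is left.
Not all that is in view belongs to the job. Leave any green or turquoise look-alike of the part that bears salt_mill_center alone.

How it is judged (in metres and radians):
On the way, in this order (a step that is already met when the one before it is completed fails the run):
1. the bar is lifted and turned aside, over or on its parking rest (value of joint clamp_turn above 0.95 rad and value of joint clamp_lift above 0.015 m), for 0.2 s.
2. the salt mill is set down in the saddles by the fingers, with the bar still aside (all of step 1 and distance between salt_mill_center and seat below 0.018 m and angle between the z axis of salt_mill_center and the y axis of seat, either way round below 0.2 rad and contact force between the fingers and salt_mill above 0.3 N), for 0.05 s.
At the end, for the whole second after the job is handed in: The salt mill lies at rest in the saddles, its centre within 18 mm of the seat point and its axis within 0.2 rad of the saddles' line, the bar is back within 0.2 rad of square across and let down on the mill (4 to 16 mm above its lowest position) (distance between salt_mill_center and seat below 0.018 m and angle between the z axis of salt_mill_center and the y axis of seat, either way round below 0.2 rad and value of joint clamp_turn below 0.2 rad and value of joint clamp_lift between 0.004 and 0.016 m and linear speed of salt_mill below 0.02 m/s and velocity of joint clamp_turn below 0.1 rad/s); the robot touches nothing.
It fails at once if the pepper mill is moved by more than 40 mm (distance of pepper_mill_center from where it was at the start of the episode above 0.04 m).
It also fails if it takes over 64 s, if anything falls off the work surface, if the arm or the gripper's body presses on something with over 40 N, if the wrist force passes 120 N, or if a joint passes its speed limit or range.

## Working session

There is one attempt and no reset: what is moved stays moved. The work goes in short steps, Python scripts to look and compute and a tool call to move; the robot and the scene stay as the last step left them, time stands still between calls to the robot, and variables do not carry over. Pictures are saved under pics/ and viewed, at most 10 in all, crops included, and the job is handed in when it is done.

Besides the shell and the picture viewer there is one more tool, called after ">>>" by a JSON object that holds its "method" and its "body", one argument or row to a line. play_rows: Moves the arm, as the interface text tells. Its arguments: {"type":"object","properties":{"motion":{"type":"array","items":{"type":"array","items":{"type":"array","items":{"type":"number"}}}},"jaw":{"type":"number"},"squeeze":{"type":"number"}},"required":["motion"]}

```bash
mkdir -p pics; ls; cat > h.py <<'E'
import numpy as np,cv2
from scipy.spatial.transform import Rotation as Ro
from bench import sensors,optics,job,r
def save(n,f):
    s=optics.snapshot(n); cv2.imwrite('pics/'+f,s['pixels'][:,:,::-1]); 
    np.savez(f'{f}.npz',**s); return s
def ray(s,u,v):
    d=np.linalg.inv(s['mtx'])@[u,v,1]; R=np.array(s['R']);return -R.T@s['t'],R.T@d
def onz(s,u,v,z):
    c,d=ray(s,u,v); return c+d*(z-c[2])/d[2]
def cross(a,b):
    (c1,d1),(c2,d2)=a,b
    A=np.stack([d1,-d2],1); k=np.linalg.lstsq(A,c2-c1,rcond=None)[0]
    p,q=c1+k[0]*d1,c2+k[1]*d2
    return (p+q)/2,np.linalg.norm(p-q)
def proj(s,X):
    p=s['mtx']@(np.array(s['R'])@np.array(X,float)+s['t']); return p[:2]/p[2]
E
python3 - <<'E'
from h import *
a=save('scene','s1.png');b=save('side','d1.png')
cv2.imwrite('pics/both1.png',cv2.resize(np.hstack([a['pixels'],b['pixels']])[:,:,::-1],(800,300)))
st=sensors.sense();print(st, r.pinch_z)
for s in(a,b):print(-np.array(s['R']).T@s['t'],s['R'][2])
E
```

```text
pics
{'time': 0.1, 'joint_pos': array([ 6.02522130e+01,  7.51068587e+00,  8.53225003e+01,  5.00916994e-04,
        8.72625507e+01, -4.89135320e+00]), 'qd': array([-0.06268788, -0.04356621,  0.04677019,  0.09972943,  0.03491113,
        0.00424569]), 'joint_efforts': array([ 2.87413604e-04, -5.70961046e+01, -5.01934254e+01, -2.94376532e-04,
        8.27624666e-03, -2.08060368e-05]), 'tool_pos': array([251.92185475, 544.0055088 , 230.35550255]), 'tcp_rot': array([-1.79904655e+02, -8.66162735e-03,  1.55143535e+02]), 'ft_force': array([ 0.583279  , -0.00522335, -0.38042482]), 'wrist_torque': array([ 0.05441389, -0.00352587,  0.01321972]), 'grip_force': 0.0, 'finger_gap': 85.44036101458049} 18.700000000000003
[554.84505428 611.26013977 567.09341668] [-0.08155292 -0.85821536 -0.50676969]
[812.49309279 644.99778272 720.89812969] [-0.26867019 -0.77741829 -0.56871534]
```

View pics/s1.png

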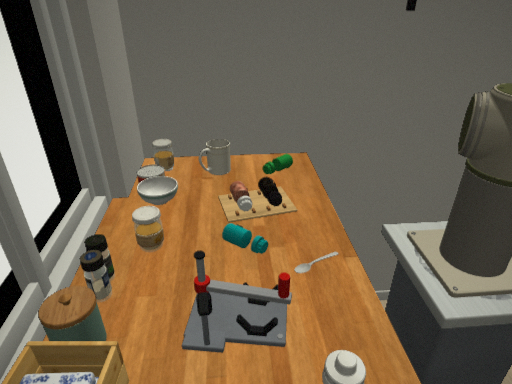

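View pics/d1.png

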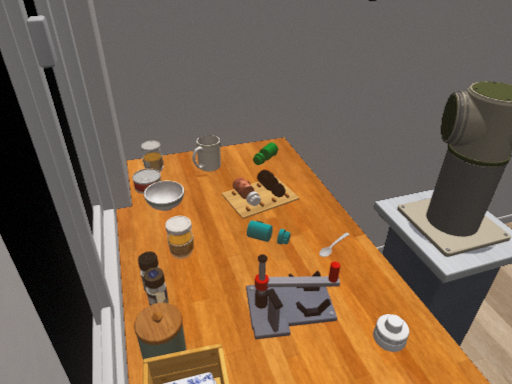

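Candidates for the salt mill: pink barrel with white cap in the tray at scene (240,196), black pepper mill (270,190), turquoise decoy (245,238), green decoy (278,163). I choose (240,196). The red knob is at (284,286), not the red collar on the post (203,285).

```bash
python3 - <<'E'
from h import *
a=dict(np.load('s1.png.npz'));b=dict(np.load('d1.png.npz'))
A=cv2.resize(a['pixels'][140:230,200:320],(800,600),interpolation=cv2.INTER_CUBIC)[:300*2]
def crop(s,x,y,w,h,W,H): return cv2.resize(s['pixels'][y:y+h,x:x+w],(W,H),interpolation=cv2.INTER_CUBIC)[:,:,::-1]
top=np.hstack([crop(a,210,170,100,50,400,200),crop(b,215,165,100,50,400,200)])
bot=np.hstack([crop(a,180,245,125,125,400,400),crop(b,230,245,125,125,400,400)])
cv2.imwrite('pics/c1.png',np.vstack([top,bot]))
for n,s in(('a',a),('b',b)):
    h=cv2.cvtColor(s['pixels'],cv2.COLOR_RGB2HSV)
    m=(((h[:,:,0]<6)|(h[:,:,0]>174))&(h[:,:,1]>170)&(h[:,:,2]>60)).astype(np.uint8)
    k=cv2.connectedComponentsWithStats(m)
    for i in range(1,k[0]):
        if k[2][i,4]>25:print(n,'red',k[2][i],k[3][i])
E
```

```text
a red [278 273  12  25 250] [283.568 284.78 ]
a red [194 275  16  18 168] [201.21428571 284.28571429]
b red [135 184  12   7  39] [140.05128205 187.1025641 ]
b red [329 262  11  20 157] [333.91082803 271.25477707]
b red [255 275  14  16 138] [261.26811594 282.80434783]
```

View pics/c1.png

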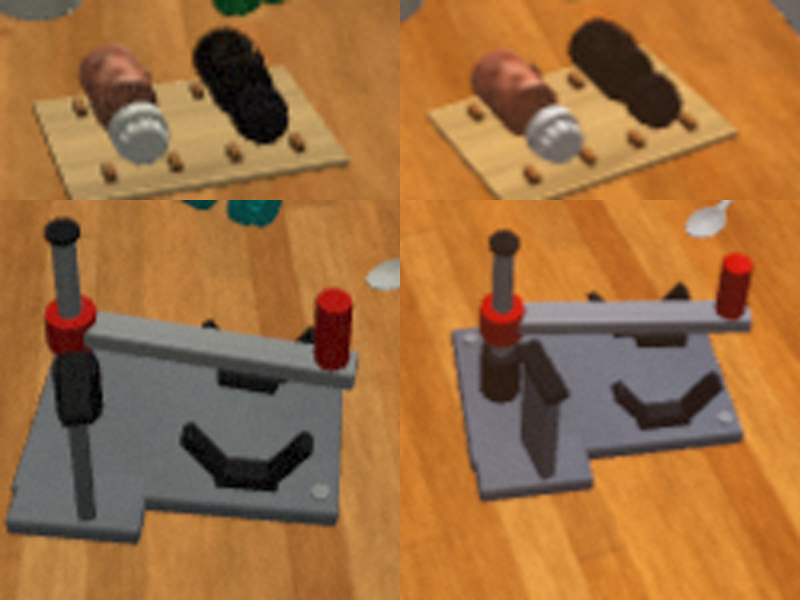

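The crop confirms it: pink barrel and white cap in the tray's left lane. The bar is down and the rest stands towards the camera.

```bash
python3 - <<'E'
from h import *
a=dict(np.load('s1.png.npz'));b=dict(np.load('d1.png.npz'))
k,e=cross(ray(a,283.7,285),ray(b,334,271.5));print('knob',k,e)
p,e=cross(ray(a,199.4,254.4),ray(b,262.5,257.5));print('posttop',p,e)
print('z-fixed knob',onz(a,283.7,285,114),onz(b,334,271.5,114),'post',onz(a,199.4,254.4,154),onz(b,262.5,257.5,154))
ca=lambda x,y:(210+x/4,170+y/4); cb=lambda x,y:(215+(x-400)/4,165+y/4)
for n in [(a,[ca(35,103),ca(290,68),ca(348,158)]),(b,[cb(428,115),cb(635,45),cb(738,130),cb(495,203)])]:
    P=[onz(n[0],u,v,6) for u,v in n[1]]
    for i in range(len(P)): print('tray',P[i].round(1), end=' ')
    d=P[2]-P[1];d2=P[1]-P[0];print('ang',np.degrees(np.arctan2(d[1],d[0])),np.degrees(np.arctan2(d2[1],d2[0])),np.linalg.norm(d),np.linalg.norm(d2),(P[0]+P[2])/2)
for n,s,(x,y,w,h) in(('a',a,(226,178,27,35)),('b',b,(228,174,36,34))):
    hh=cv2.cvtColor(s['pixels'],cv2.COLOR_RGB2HSV)[y:y+h,x:x+w].astype(int)
    wood=(hh[...,0]>9)&(hh[...,0]<28)&(hh[...,1]>75)
    m=(~wood).astype(np.uint8)
    K=cv2.connectedComponentsWithStats(m);i=1+np.argmax(K[2][1:,4]);print(n,K[2][i],K[3][i]+[x,y])
    print('\n'.join(''.join('.#'[v] for v in r) for r in (K[1]==i).astype(int)))
    print(onz(s,*(K[3][i]+[x,y]),31))
E
```

```text
knob [466.21545639 150.15180271 105.54943636] 1.7353095021166582
posttop [610.2225307  105.45404428 147.51244382] 2.2964242456507282
z-fixed knob [468.22978878 159.72982247 114.        ] [470.35498068 155.92064819 114.        ] post [609.63475761 114.94141521 154.        ] [611.85104505 110.09203989 154.        ]
tray [ 584.6 -325.9    6. ] tray [ 388.3 -361.8    6. ] tray [ 366.7 -232.6    6. ] ang 99.49501503246445 -169.63507041601585 131.0373853320804 199.53288802872396 [ 475.61463851 -279.23356801    6.        ]
tray [ 587.5 -328.2    6. ] tray [ 399.5 -372.7    6. ] tray [ 366.3 -237.3    6. ] tray [ 568.9 -208.6    6. ] ang 103.78906213170386 -166.67758174395843 139.4608026174739 193.1774809065767 [ 476.87165968 -282.73521304    6.        ]
a [  5   4  21  29 312] [241.7724359  197.37820513]
...........................
...........................
...........................
...........................
.........######............
...........#####...........
.......##...#####..........
.....##.###...#.##.........
.....###..###.#............
......####.#.###.##........
.....####.#
[... 1386 characters left out ...]
.##.########.###...........
..........#######.#..######.........
...........#########.########.......
............########.########.......
...............###.###########......
..............#..##############.....
..............#.################....
...............#..##############....
...................#############....
...................#############....
...................#############....
....................############....
.....................###########....
.....................##########.....
.......................#######......
..........................##........
....................................
....................................
[ 521.32223089 -284.66103379   31.        ]
```

```bash
cat >> h.py <<'E'
def plan(x,y,z,yaw,q=True):
    st=sensors.sense();R=Ro.from_euler('xyz',st['tcp_rot'],degrees=True);T=Ro.from_euler('xyz',[180,0,yaw],degrees=True)
    d=R.inv().apply(np.array([x,y,z])-st['tool_pos'])/10; w=(R.inv()*T).as_rotvec(degrees=True)
    print('t',round(st['time'],2),'pos',st['tool_pos'].round(1),st['tcp_rot'].round(1),'F',st['ft_force'].round(1),'gap',round(st['finger_gap'],1))
    print('row',d.round(2),w.round(1))
E
python3 -c "
from h import *
plan(455,180,240,162)"
```

```text
t 0.1 pos [251.9 544.  230.4] [-179.9   -0.   155.1] F [ 0.6 -0.  -0.4] gap 85.4
row [-33.73 -24.49  -0.93] [-0.1 -0.  -6.9]
```

>>> {"method": "play_rows", "body": {
  "motion": [
    [[-3.4,-2.5,0,0,0,-1],[-7,-5,0,0,0,-2],[-11,-8,-0.5,0,0,-4],[-15,-11,-0.5,0,0,-5],[-19,-14,-0.9,0,0,-6.9]]
  ],
  "jaw": 1,
  "squeeze": 40
}}

```text
time: 0.6
tool_pos: [365.6, 335.9, 239.5]
tcp_rot: [-179.9, -0.0, 162.1]
ft_force: [1.1, -0.6, 0.3]
finger_gap: 85.5
grip_force: 0.0
```

>>> {"method": "play_rows", "body": {
  "motion": [
    [[-4,-2,0,0,0,0],[-8,-4,0,0,0,0],[-12,-6.5,0,0,0,0],[-15,-8.5,0,0,0,0],[-15.7,-8.7,0,0,0,0]]
  ]
}}

```text
time: 1.1
tool_pos: [489.7, 203.4, 239.7]
tcp_rot: [-179.9, 0.0, 161.8]
ft_force: [-0.2, -0.2, 0.4]
finger_gap: 85.1
grip_force: 0.0
```

```bash
python3 - <<'E'
from h import *
plan(455,180,240,162)
st=sensors.sense();s=save('wrist','w1.png');print(s['T_tool_cam'],s['mtx'])
np.savez('w1s.npz',p=st['tool_pos'],o=st['tcp_rot'])
E
```

```text
t 1.1 pos [489.7 203.4 239.7] [-179.9    0.   161.8] F [-0.2 -0.2  0.4] gap 85.1
row [ 2.57 -3.31 -0.03] [-0.1  0.  -0.2]
[[-7.31203994e-04 -9.58089728e-01 -2.86467343e-01  7.05950228e+01]
 [ 9.99999731e-01 -7.18643009e-04 -1.48984914e-04  9.58961771e-01]
 [-6.31268383e-05 -2.86467375e-01  9.58089995e-01 -1.42573869e+02]
 [ 0.00000000e+00  0.00000000e+00  0.00000000e+00  1.00000000e+00]] [[266.74729506   0.         259.22787923]
 [  0.         266.74729506 189.5329067 ]
 [  0.           0.           1.        ]]
```

View pics/w1.png

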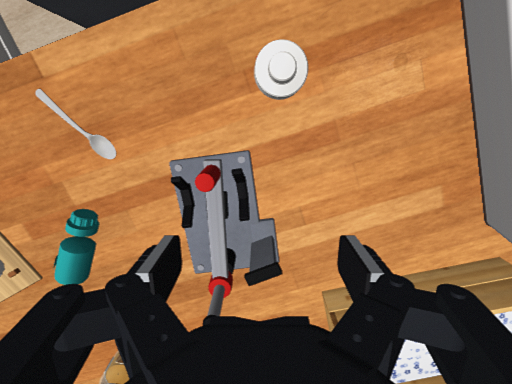

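The wrist view shows the knob at (208,178), the saddles at (182,202) and (241,194), the post collar at (220,287), and the rest at (264,272).

```bash
cat >> h.py <<'E'
def wcam(s,p,o):
    R=Ro.from_euler('xyz',o,degrees=True).as_matrix();T=np.array(s['T_tool_cam'])
    Rc=R@T[:3,:3];c=R@T[:3,3]+p
    return dict(mtx=np.array(s['mtx']),R=Rc.T,t=-Rc.T@c,pixels=s['pixels'])
E
python3 - <<'E'
from h import *
s=dict(np.load('w1.png.npz'));q=np.load('w1s.npz');w=wcam(s,q['p'],q['o'])
h=cv2.cvtColor(s['pixels'],cv2.COLOR_RGB2HSV)
m=(((h[:,:,0]<6)|(h[:,:,0]>174))&(h[:,:,1]>170)&(h[:,:,2]>60)).astype(np.uint8)
k=cv2.connectedComponentsWithStats(m)
for i in range(1,k[0]):
    if k[2][i,4]>25:print('red',k[2][i],k[3][i],onz(w,*k[3][i],114))
a=dict(np.load('s1.png.npz'));b=dict(np.load('d1.png.npz'))
print('knob',cross(ray(w,208,178),ray(a,283.7,285)),cross(ray(w,208,178),ray(b,334,271.5)))
# bar edges line
for n,u,v,z in[('L saddle',182,202,35),('R saddle',241,194,35),('plate1',171,160,12),('plate2',250,151,12),('plateb',195,273,12)]:print(n,onz(w,u,v,z))
bar=((h[:,:,1]<40)&(h[:,:,2]>130)).astype(np.uint8);bar[:186]=0;bar[277:]=0;bar[:,:200]=0;bar[:,236:]=0
for y in range(190,275,12):
    x=np.where(bar[y])[0];print(y,x.min() if len(x) else None,x.max() if len(x) else None,onz(w,x.mean(),y,92)[:2] if len(x) else '')
E
```

```text
red [195 165  25  27 442] [207.07692308 178.1719457 ] [470.5233811  153.56995428 114.        ]
red [208 273  24  25 277] [220.84837545 284.15523466] [595.19013241 121.99008174 114.        ]
knob (array([469.30901187, 154.70358139, 110.48675042]), np.float64(4.335592518656399)) (array([470.35130933, 154.95427931, 113.57390529]), np.float64(1.224697331484003))
L saddle [505.28171941  86.84477476  35.        ]
R saddle [519.76911799 167.9565024   35.        ]
plate1 [448.27872933  87.35052898  12.        ]
plate2 [470.95969458 196.71019692  12.        ]
plateb [628.25888106  50.29229761  12.        ]
190 212 235 [493.24765518 160.48460844]
202 200 235 [504.30373336 147.88551431]
214 200 233 [517.35150653 140.06375047]
226 200 222 [530.31002915 130.63519468]
238 200 223 [545.74544701 127.35411812]
250 200 235 [561.91038391 124.84393092]
262 202 225 [577.69709773 119.66745456]
274 212 225 [594.45049615 115.85278023]
```

```bash
python3 -c "
from h import *
plan(470,154.5,170,162)"
```

```text
t 1.15 pos [489.5 204.4 239.7] [-179.9   -0.   161.8] F [-0.3 -1.3 -0.3] gap 85.3
row [ 0.3  -5.34  6.97] [-0.1 -0.  -0.2]
```

>>> {"method": "play_rows", "body": {
  "motion": [
    [[0.1,-2.5,1,0,0,0],[0.3,-5.3,3,0,0,0],[0.3,-5.3,6,0,0,0],[0.3,-5.3,7,0,0,0],[0.3,-5.3,7,0,0,0]]
  ]
}}

```text
time: 1.65
tool_pos: [467.1, 157.8, 168.4]
tcp_rot: [-179.9, -0.2, 162.1]
ft_force: [0.4, -0.2, 0.7]
finger_gap: 85.2
grip_force: 0.0
```

```bash
python3 - <<'E'
from h import *
plan(470,154.5,100,162)
st=sensors.sense();s=save('wrist','w2.png');w=wcam(s,st['tool_pos'],st['tcp_rot'])
h=cv2.cvtColor(s['pixels'],cv2.COLOR_RGB2HSV)
m=(((h[:,:,0]<6)|(h[:,:,0]>174))&(h[:,:,1]>170)&(h[:,:,2]>60)).astype(np.uint8)
k=cv2.connectedComponentsWithStats(m)
for i in range(1,k[0]):
    if k[2][i,4]>25:print('red',k[2][i],k[3][i],onz(w,*k[3][i],120))
E
```

```text
t 1.65 pos [467.1 157.8 168.4] [-179.9   -0.2  162.1] F [ 0.4 -0.2  0.7] gap 85.2
row [-0.4  -0.22  6.84] [-0.1 -0.2  0.1]
red [242 190  26  40 834] [254.76978417 210.2470024 ] [469.05509295 154.50070714 120.        ]
```

Consistent. Descend and grasp the knob.

>>> {"method": "play_rows", "body": {
  "motion": [
    [[-0.3,-0.2,2,0,0,0],[-0.3,-0.2,4.5,0,0,0],[-0.3,-0.2,6,0,0,0],[-0.3,-0.2,6.8,0,0,0],[-0.3,-0.2,6.8,0,0,0]]
  ]
}}

```text
time: 2.2
tool_pos: [470.7, 154.7, 101.8]
tcp_rot: [-180.0, -0.1, 162.1]
ft_force: [1.0, -0.1, 0.5]
finger_gap: 85.3
grip_force: 0.0
```

>>> {"method": "play_rows", "body": {
  "motion": [
    [[0,0,0,0,0,0],[0,0,0,0,0,0],[0,0,0,0,0,0],[0,0,0,0,0,0],[0,0,0,0,0,0]]
  ],
  "jaw": 0,
  "squeeze": 40
}}

```text
time: 2.7
tool_pos: [471.3, 154.4, 102.6]
tcp_rot: [180.0, 0.0, 162.0]
ft_force: [0.3, -0.4, 0.4]
finger_gap: 19.0
grip_force: 39.0
```

>>> {"method": "play_rows", "body": {
  "motion": [
    [[0,0,0,0,0,0],[0,0,0,0,0,0],[0,0,0,0,0,0]]
  ]
}}

```text
time: 3.0
tool_pos: [471.3, 154.4, 102.4]
tcp_rot: [180.0, 0.0, 162.0]
ft_force: [0.2, -0.5, 1.0]
finger_gap: 18.6
grip_force: 39.0
```

>>> {"method": "play_rows", "body": {
  "motion": [
    [[0,0,-0.6,0,0,0],[0,0,-1.4,0,0,0],[0,0,-2.4,0,0,0],[0,0,-3.4,0,0,0],[0,0,-3.7,0,0,0]]
  ]
}}

```text
time: 3.5
tool_pos: [472.1, 153.9, 139.7]
tcp_rot: [-180.0, 0.1, 162.0]
ft_force: [8.2, -1.5, -8.1]
finger_gap: 18.8
grip_force: 39.4
```

>>> {"method": "play_rows", "body": {
  "motion": [
    [[0,0,0,0,0,0],[0,0,0,0,0,0]]
  ]
}}

```text
time: 3.7
tool_pos: [471.9, 153.8, 139.0]
tcp_rot: [-180.0, 0.1, 162.0]
ft_force: [8.2, -1.8, -6.2]
finger_gap: 18.8
grip_force: 39.5
```

```bash
python3 - <<'E'
from h import *
st=sensors.sense();print(st['tool_pos'],st['tcp_rot'],st['ft_force'])
# arc: post estimates; rows in tool frame at start
p=st['tool_pos'][:2];post=np.array([611.5,111])
print(np.linalg.norm(p-post),np.degrees(np.arctan2(*(p-post)[::-1])))
u=(p-post)/np.linalg.norm(p-post);post=p-150*u
R=Ro.from_euler('xyz',st['tcp_rot'],degrees=True)
for a in np.arange(6,75,6):
    t=-np.radians(a);M=np.array([[np.cos(t),-np.sin(t)],[np.sin(t),np.cos(t)]])
    q=post+M@(p-post);print(a,(R.inv().apply([*(q-p),0])/10).round(2),q.round(1))
E
```

```text
[471.94731495 153.8189104  139.02067561] [-1.79986749e+02  1.07319647e-01  1.62020431e+02] [ 8.19324181 -1.82822778 -6.24511265]
145.9740079344516 162.94243054606363
6 [-0.06  1.57 -0.  ] [477.3 168.6]
12 [-0.28  3.12 -0.  ] [484.2 182.7]
18 [-0.66  4.65  0.  ] [492.6 196. ]
24 [-1.2   6.12  0.  ] [502.2 208.3]
30 [-1.89  7.53  0.  ] [513.2 219.6]
36 [-2.72  8.86  0.  ] [525.2 229.7]
42 [-3.69 10.1   0.  ] [538.2 238.5]
48 [-4.780e+00  1.123e+01  1.000e-02] [552.1 245.8]
54 [-5.990e+00  1.223e+01  1.000e-02] [566.7 251.7]
60 [-7.290e+00  1.311e+01  1.000e-02] [581.8 256. ]
66 [-8.680e+00  1.384e+01  1.000e-02] [597.2 258.7]
72 [-10.13  14.43   0.02] [612.9 259.8]
```

>>> {"method": "play_rows", "body": {
  "motion": [
    [[-0.02,0.8,0,0,0,3],[-0.16,2.1,0,0,0,8],[-0.4,3.4,0,0,0,13],[-0.75,4.65,0,0,0,18],[-1.19,5.86,0,0,0,23]]
  ]
}}

```text
time: 4.2
tool_pos: [500.9, 205.6, 138.2]
tcp_rot: [-179.9, 0.1, 138.8]
ft_force: [7.3, -7.2, -8.0]
finger_gap: 18.6
grip_force: 39.5
```

>>> {"method": "play_rows", "body": {
  "motion": [
    [[-0.06,1.31,0,0,0,5],[-0.23,2.6,0,0,0,10],[-0.51,3.88,0,0,0,15],[-0.9,5.13,0,0,0,20],[-1.19,5.86,0,0,0,23]]
  ]
}}

```text
time: 4.7
tool_pos: [547.8, 241.4, 137.4]
tcp_rot: [-179.8, 0.1, 115.8]
ft_force: [2.8, -7.2, -7.2]
finger_gap: 18.8
grip_force: 39.5
```

>>> {"method": "play_rows", "body": {
  "motion": [
    [[-0.06,1.31,0,0,0,5],[-0.23,2.6,0,0,0,10],[-0.51,3.88,0,0,0,15],[-0.9,5.13,0,0,0,20],[-1.19,5.86,0,0,0,23]]
  ]
}}

```text
time: 5.2
tool_pos: [605.0, 255.8, 136.6]
tcp_rot: [-179.7, 0.2, 92.8]
ft_force: [-1.7, -6.1, -5.7]
finger_gap: 18.6
grip_force: 39.5
```

>>> {"method": "play_rows", "body": {
  "motion": [
    [[0,0,0,0,0,0],[0,0,0,0,0,0]]
  ]
}}

```text
time: 5.4
tool_pos: [604.5, 255.8, 136.5]
tcp_rot: [-179.7, 0.2, 93.0]
ft_force: [0.8, -6.5, -6.8]
finger_gap: 18.7
grip_force: 39.5
```

>>> {"method": "play_rows", "body": {
  "motion": [
    [[0,0,0.4,0,0,0],[0,0,0.8,0,0,0],[0,0,1.05,0,0,0],[0,0,1.1,0,0,0],[0,0,1.1,0,0,0]]
  ]
}}

```text
time: 5.9
tool_pos: [604.9, 256.4, 127.7]
tcp_rot: [-179.8, 0.1, 93.0]
ft_force: [-3.2, -7.2, 1.5]
finger_gap: 18.6
grip_force: 40.3
```

>>> {"method": "play_rows", "body": {
  "motion": [
    [[0,0,0,0,0,0],[0,0,0,0,0,0],[0,0,0,0,0,0],[0,0,0,0,0,0],[0,0,0,0,0,0]]
  ],
  "jaw": 1
}}

```text
time: 6.4
tool_pos: [605.8, 258.2, 128.4]
tcp_rot: [180.0, -0.0, 93.1]
ft_force: [0.5, -0.2, 0.7]
finger_gap: 85.4
grip_force: 0.0
```

>>> {"method": "play_rows", "body": {
  "motion": [
    [[0,0,-2,0,0,0],[0,0,-5,0,0,0],[0,0,-9,0,0,0],[0,0,-12,0,0,0],[0,0,-13,0,0,0]]
  ]
}}

```text
time: 6.9
tool_pos: [607.5, 258.7, 263.4]
tcp_rot: [179.6, -0.1, 93.1]
ft_force: [0.9, 0.3, 0.3]
finger_gap: 85.5
grip_force: 0.0
```

```bash
python3 - <<'E'
from h import *
from scipy.optimize import least_squares
P=np.array([[471.9,153.8],[500.9,205.6],[547.8,241.4],[604.5,255.8]])
s=least_squares(lambda v:np.hypot(*(P-v[:2]).T)-v[2],[610,110,150]);print(s.x,s.fun)
s=least_squares(lambda v:np.hypot(*(P-v[:2]).T)-150,[610,110]);print(s.x,s.fun)
plan(490,120,330,169)
E
```

```text
[611.36666659 109.66350216 146.29074628] [-0.00683899  0.01952693 -0.01967612  0.00698819]
[613.85549083 106.42932578] [-0.34926611  0.31222683  0.26779684 -0.33663265]
t 6.9 pos [607.5 258.7 263.4] [ 1.796e+02 -1.000e-01  9.310e+01] F [0.9 0.3 0.3] gap 85.5
row [-13.21 -12.42  -6.77] [  0.4   0.2 -75.9]
```

```bash
python3 -c "
from h import *
plan(510,125,263,93)"
```

```text
t 6.9 pos [607.5 258.7 263.4] [ 1.796e+02 -1.000e-01  9.310e+01] F [0.9 0.3 0.3] gap 85.5
row [-12.83 -10.44  -0.05] [ 0.4 -0.1  0.1]
```

>>> {"method": "play_rows", "body": {
  "motion": [
    [[-4,-3,0,0,0,0],[-7.5,-6,0,0,0,0],[-11,-9,0,0,0,0],[-12.8,-10.4,0,0.4,0,0],[-12.8,-10.4,0,0.4,0,0]]
  ]
}}

```text
time: 7.4
tool_pos: [507.2, 122.5, 257.5]
tcp_rot: [-179.5, 0.0, 92.9]
ft_force: [0.6, 0.9, 0.2]
finger_gap: 85.4
grip_force: 0.0
```

>>> {"method": "play_rows", "body": {
  "motion": [
    [[0,0,0,0,0,0],[0,0,0,0,0,0]]
  ]
}}

```text
time: 7.6
tool_pos: [509.0, 125.2, 257.8]
tcp_rot: [-179.6, -0.0, 93.1]
ft_force: [-0.1, -0.8, 0.8]
finger_gap: 85.4
grip_force: 0.0
```

```bash
python3 - <<'E'
from h import *
st=sensors.sense();s=save('wrist','w3.png');np.savez('w3s.npz',p=st['tool_pos'],o=st['tcp_rot'])
print(st['tool_pos'],st['tcp_rot'])
c=s['pixels'][60:360,100:400,::-1];cv2.imwrite('pics/w3c.png',cv2.resize(c,(600,600),interpolation=cv2.INTER_CUBIC))
E
```

```text
[508.98120582 125.24841993 257.83482442] [-1.79586004e+02 -1.59139441e-02  9.30692534e+01]
```

View pics/w3c.png

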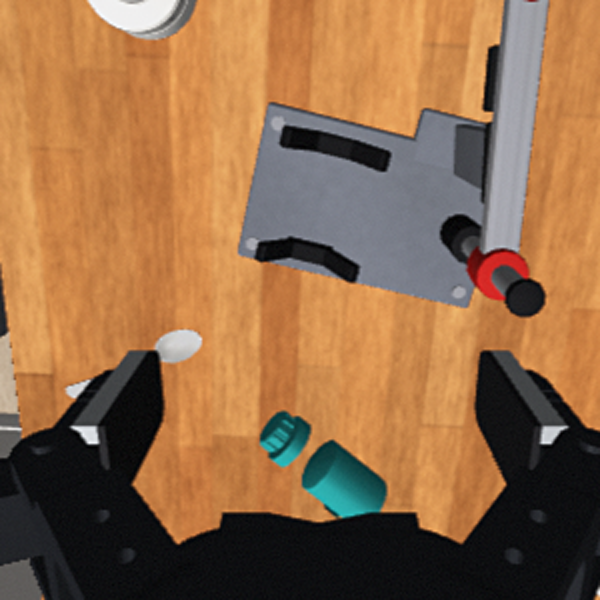

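The bar is parked over the rest. Saddles at crop (335,148) and (308,258).

```bash
python3 - <<'E'
from h import *
s=dict(np.load('w3.png.npz'));q=np.load('w3s.npz');w=wcam(s,q['p'],q['o'])
f=lambda x,y,z:onz(w,100+x/2,60+y/2,z)[:2].round(1)
for n,x,y,z in[('far',284,137,48),('far',388,160,48),('near',260,252,48),('near',355,271,48),('posttop',524,298,154),('plate',270,102,12),('plate',239,254,12),('plate',469,307,12)]:print(n,f(x,y,z))
P=np.array([f(284,137,48),f(388,160,48),f(260,252,48),f(355,271,48)])
print('mid',P.mean(0));d=P[:2].mean(0)-P[2:].mean(0);print(d,np.linalg.norm(d),np.degrees(np.arctan2(d[1],d[0])))
a=np.degrees(np.arctan2(d[1],d[0]))-90
for a in(-10,-12,-14):print(a,'from post',np.array([612.5,108])-105*np.array([np.cos(np.radians(a)),np.sin(np.radians(a))]))
E
```

```text
far [485.  173.9]
far [553.4 162.9]
near [471.2  95.8]
near [537.4  85.8]
posttop [612.6 110.3]
plate [472.  194.8]
plate [451.5  82.9]
plate [631.1  49.8]
mid [511.75 129.6 ]
[14.9 77.6] 79.01752970069366 79.13090498337252
-10 from post [509.09518593 126.23305866]
-12 from post [509.79450192 129.83072754]
-14 from post [510.61894874 133.40179904]
```

>>> {"method": "play_rows", "body": {
  "motion": [
    [[-4,0,0,0,0,-2],[-9,0,0,0,0,-4],[-14,0,0,0,0,-6],[-19,0,0,0,0,-8],[-24,0,0,0,0,-9]]
  ]
}}

```text
time: 8.15
tool_pos: [522.0, -116.2, 258.0]
tcp_rot: [-179.6, -0.1, 102.2]
ft_force: [1.7, 0.2, -0.3]
finger_gap: 85.5
grip_force: 0.0
```

```bash
python3 -c "
from h import *
plan(520,-282,250,102)"
```

```text
t 8.15 pos [ 522.  -116.2  258. ] [-1.796e+02 -1.000e-01  1.022e+02] F [ 1.7  0.2 -0.3] gap 85.5
row [-16.16  -3.69   0.81] [-0.4 -0.1  0.2]
```

>>> {"method": "play_rows", "body": {
  "motion": [
    [[-4,-1,0,0,0,0],[-8,-2,0,0,0,0],[-12,-3,0.5,0,0,0],[-15.3,-3.6,0.8,-0.4,0,0],[-15.3,-3.6,0.8,-0.4,0,0]]
  ],
  "jaw": 0.85
}}

```text
time: 8.65
tool_pos: [517.8, -275.5, 248.8]
tcp_rot: [-179.9, -0.1, 101.9]
ft_force: [-0.5, 0.6, -0.5]
finger_gap: 72.7
grip_force: 0.0
```

>>> {"method": "play_rows", "body": {
  "motion": [
    [[0,0,0,0,0,0],[0,0,0,0,0,0]]
  ]
}}

```text
time: 8.85
tool_pos: [518.7, -271.0, 250.2]
tcp_rot: [-180.0, -0.1, 102.1]
ft_force: [0.3, 0.3, 0.6]
finger_gap: 72.4
grip_force: 0.0
```

```bash
python3 - <<'E'
from h import *
st=sensors.sense();s=save('wrist','w4.png');np.savez('w4s.npz',p=st['tool_pos'],o=st['tcp_rot'])
print(st['tool_pos'],st['tcp_rot'],st['finger_gap'])
c=s['pixels'][40:340,100:400,::-1];cv2.imwrite('pics/w4c.png',cv2.resize(c,(600,600),interpolation=cv2.INTER_CUBIC))
E
```

```text
[ 518.701536   -270.98066349  250.15243623] [-1.79998280e+02 -1.02168770e-01  1.02116337e+02] 72.36241746237079
```

View pics/w4c.png

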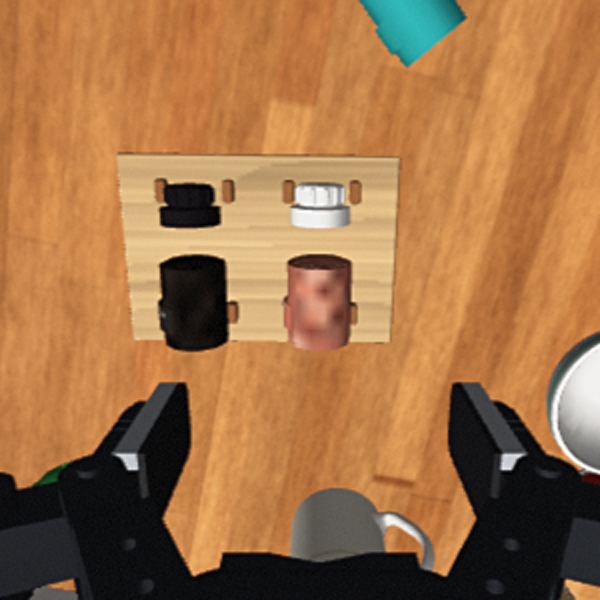

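Salt mill at crop (320,265), cap up at (320,182), base at (320,348), and its axis runs along tool x. The pepper mill is at (193,265).

```bash
python3 - <<'E'
from h import *
s=dict(np.load('w4.png.npz'));q=np.load('w4s.npz');w=wcam(s,q['p'],q['o'])
f=lambda x,y,z:onz(w,100+x/2,40+y/2,z)
print('cam',-w['R'].T@w['t'])
for n,x,y,z in[('capend',320,182,31),('capend',320,182,56),('base',320,348,56),('base',320,348,45),('tray',118,154,6),('tray',400,157,6),('tray',391,343,6),('tray',134,340,6),('axis at barrel',319.5,300,31),('axis cap',320.5,205,31),('pep',193,300,31)]:print(n,f(x,y,z)[:2].round(1))
a,b=f(320,182,35),f(320,348,56)
print((a+b)/2,np.linalg.norm((a-b)[:2]))
E
```

```text
cam [ 506.0733373  -199.64676656  392.85528771]
capend [ 512.4 -225.3]
capend [ 512.  -223.6]
base [ 535.1 -331.2]
base [ 536.1 -335.5]
tray [ 370.6 -237.9]
tray [ 564.1 -198.6]
tray [ 592.4 -335.1]
tray [ 397.2 -374.4]
axis at barrel [ 529.3 -305.4]
axis cap [ 516.  -240.1]
pep [ 441.7 -324.1]
[ 523.74694876 -278.12205574   45.5       ] 108.55918766891786
```

```bash
python3 -c "
from h import *
plan(525.2,-284,100,101.7)"
```

```text
t 8.9 pos [ 518.7 -270.8  250.3] [ 1.800e+02 -1.000e-01  1.021e+02] F [ 0.4  0.6 -0.4] gap 72.5
row [-1.45  0.35 15.03] [ 0.  -0.1  0.4]
```

>>> {"method": "play_rows", "body": {
  "motion": [
    [[-0.7,0.2,3,0,0,0.4],[-1.4,0.35,7,0,0,0.4],[-1.4,0.35,11,0,0,0.4],[-1.4,0.35,14,0,0,0.4],[-1.4,0.35,15,0,0,0.4]]
  ]
}}

```text
time: 9.4
tool_pos: [522.7, -282.2, 96.3]
tcp_rot: [-179.8, -0.3, 101.7]
ft_force: [0.1, 0.5, -0.6]
finger_gap: 72.4
grip_force: 0.0
```

>>> {"method": "play_rows", "body": {
  "motion": [
    [[0,0,0,0,0,0],[0,0,0,0,0,0]]
  ]
}}

```text
time: 9.6
tool_pos: [525.7, -285.1, 102.4]
tcp_rot: [179.9, 0.0, 101.7]
ft_force: [-0.5, -0.1, 0.1]
finger_gap: 72.4
grip_force: 0.0
```

```bash
python3 - <<'E'
from h import *
plan(525.2,-284,13,101.7)
st=sensors.sense();s=save('wrist','w5.png');w=wcam(s,st['tool_pos'],st['tcp_rot'])
h=cv2.cvtColor(s['pixels'],cv2.COLOR_RGB2HSV).astype(int)
m=(((h[:,:,0]<9)|(h[:,:,0]>170))&(h[:,:,1]>60)&(h[:,:,2]>70)).astype(np.uint8)
m=cv2.morphologyEx(m,cv2.MORPH_CLOSE,np.ones((5,5)))
k=cv2.connectedComponentsWithStats(m);i=1+np.argmax(k[2][1:,4]);x,y,W,H,A=k[2][i];print(x,y,W,H,A)
for v in range(y+5,y+H-5,15):
    xs=np.where(k[1][v]==i)[0];print(v,xs.min(),xs.max(),onz(w,(xs.min()+xs.max())/2,v,45)[:2].round(1))
E
```

```text
t 9.6 pos [ 525.7 -285.1  102.4] [179.9   0.  101.7] F [-0.5 -0.1  0.1] gap 72.4
row [ 0.12 -0.05  8.94] [ 0.1  0.  -0. ]
226 184 55 81 3615
189 236 267 [ 519.7 -272.8]
204 229 280 [ 524.4 -284.5]
219 227 279 [ 525.8 -297.4]
234 226 279 [ 528.  -310.6]
249 231 279 [ 532.7 -323.7]
```

>>> {"method": "play_rows", "body": {
  "motion": [
    [[0.1,0,2.5,0,0,0],[0.1,0,5,0,0,0],[0.1,0,7.2,0,0,0],[0.1,0,8.4,0,0,0],[0.1,0,8.9,0,0,0]]
  ]
}}

```text
time: 10.15
tool_pos: [524.6, -284.0, 11.6]
tcp_rot: [180.0, -0.0, 101.6]
ft_force: [0.6, 0.0, 0.0]
finger_gap: 72.6
grip_force: 0.0
```

>>> {"method": "play_rows", "body": {
  "motion": [
    [[0,0,0,0,0,0],[0,0,0,0,0,0],[0,0,0,0,0,0],[0,0,0,0,0,0],[0,0,0,0,0,0]]
  ],
  "jaw": 0,
  "squeeze": 40
}}

```text
time: 10.65
tool_pos: [524.8, -284.6, 13.1]
tcp_rot: [179.9, 0.0, 101.6]
ft_force: [-5.4, 0.3, 6.5]
finger_gap: 48.5
grip_force: 41.9
```

>>> {"method": "play_rows", "body": {
  "motion": [
    [[0,0,-1,0,0,0],[0,0,-3,0,0,0],[0,0,-6,0,0,0],[0,0,-9,0,0,0],[0,0,-12,0,0,0]]
  ]
}}

```text
time: 11.15
tool_pos: [524.4, -283.8, 133.2]
tcp_rot: [180.0, -0.0, 101.7]
ft_force: [0.1, -0.1, -3.4]
finger_gap: 48.3
grip_force: 42.6
```

```bash
python3 -c "
from h import *
plan(510,0,135,90)"
```

```text
t 11.15 pos [ 524.4 -283.8  133.2] [180.   -0.  101.7] F [ 0.1 -0.1 -3.4] gap 48.3
row [28.09  4.32 -0.16] [ 0.  -0.1 11.7]
```

>>> {"method": "play_rows", "body": {
  "motion": [
    [[2.5,0.4,0,0,0,1.5],[6.5,1,0,0,0,4],[11,1.8,0,0,0,7],[15.5,2.6,0,0,0,9.5],[20,3.4,0,0,0,12]]
  ]
}}

```text
time: 11.65
tool_pos: [517.2, -79.6, 132.5]
tcp_rot: [179.9, -0.1, 89.5]
ft_force: [0.6, 0.3, -3.5]
finger_gap: 48.4
grip_force: 42.6
```

```bash
python3 -c "
from h import *
plan(509.5,123.6,120,79.6)"
```

```text
t 11.65 pos [517.2 -79.6 132.5] [ 1.799e+02 -1.000e-01  8.950e+01] F [ 0.6  0.3 -3.5] gap 48.4
row [20.31 -0.94  1.27] [ 0.1 -0.1  9.9]
```

>>> {"method": "play_rows", "body": {
  "motion": [
    [[4.5,-0.2,0,0,0,2.5],[9,-0.4,0,0,0,5],[13.5,-0.6,0,0,0,7.5],[17.5,-0.8,0.5,0,0,9],[19.5,-0.9,1,0,0,9.9]]
  ]
}}

```text
time: 12.15
tool_pos: [509.3, 117.3, 122.8]
tcp_rot: [179.9, -0.2, 79.8]
ft_force: [-0.6, -0.2, -3.5]
finger_gap: 48.1
grip_force: 42.6
```

>>> {"method": "play_rows", "body": {
  "motion": [
    [[0,0,0,0,0,0],[0,0,0,0,0,0]]
  ]
}}

```text
time: 12.35
tool_pos: [509.4, 114.1, 122.2]
tcp_rot: [180.0, -0.1, 79.9]
ft_force: [0.2, -0.4, -3.7]
finger_gap: 48.3
grip_force: 42.6
```

```bash
python3 - <<'E'
from h import *
plan(509.5,123.6,34,79.6)
s=save('wrist','w6.png')
c=s['pixels'][40:340,100:400,::-1];cv2.imwrite('pics/w6c.png',cv2.resize(c,(600,600),interpolation=cv2.INTER_CUBIC))
E
```

```text
t 12.35 pos [509.4 114.1 122.2] [ 1.80e+02 -1.00e-01  7.99e+01] F [ 0.2 -0.4 -3.7] gap 48.3
row [ 0.93 -0.16  8.82] [ 0.  -0.1  0.3]
```

View pics/w6c.png

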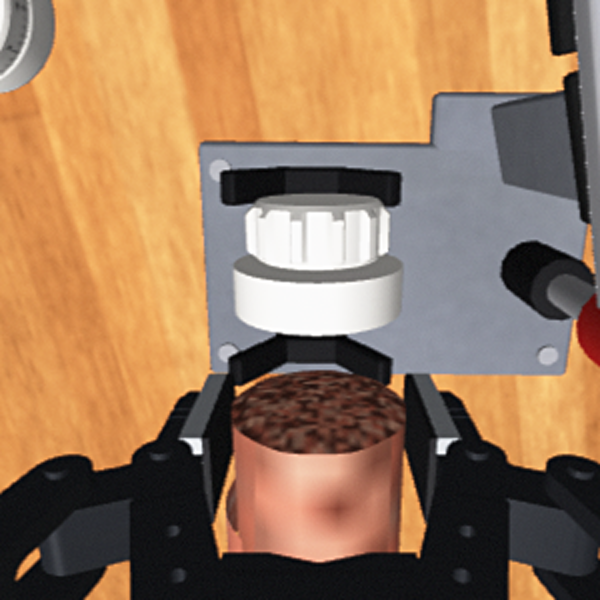

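The mill is held with the cap at crop (318,235). The saddles below are centred at column 311, so I shift about 3 mm to the tool's -y.

```bash
python3 - <<'E'
from h import *
st=sensors.sense();s=dict(np.load('w6.png.npz'));w=wcam(s,st['tool_pos'],st['tcp_rot'])
R=Ro.from_euler('xyz',st['tcp_rot'],degrees=True)
for n,x,y,z in[('cap end rim top',318,208,141+20),('cap end ctr',318,201,141),('cap end low',318,194,121),('far sad top',311,178,40),('near sad',311,345,40),('near tip L',236,370,48),('near tip R',390,370,48),('far L',222,188,48),('far R',400,188,48)]:
    P=onz(w,100+x/2,40+y/2,z);print(n,P.round(1),R.inv().apply(P-st['tool_pos']).round(1))
E
```

```text
cap end rim top [522.8 172.9 161. ] [ 60.9   2.4 -38.6]
cap end ctr [522.6 172.1 141. ] [ 60.1   2.4 -18.6]
cap end low [522.6 171.8 121. ] [59.7  2.4  1.4]
far sad top [519.4 171.1  40. ] [58.4 -0.6 82.4]
near sad [506.   98.6  40. ] [-15.3  -1.   82.3]
near tip L [471.9  95.9  48. ] [-24.  -34.   74.3]
near tip R [538.9  83.8  48. ] [-24.   34.   74.3]
far L [483.9 174.1  48. ] [ 55.1 -36.1  74.4]
far R [553.9 161.4  48. ] [55.  35.  74.4]
```

>>> {"method": "play_rows", "body": {
  "motion": [
    [[0.6,-0.15,1.5,0,0,0.3],[1.3,-0.25,3.5,0,0,0.3],[1.3,-0.25,5.5,0,0,0.3],[1.3,-0.25,7,0,0,0.3],[1.3,-0.25,7.5,0,0,0.3]]
  ]
}}

```text
time: 12.9
tool_pos: [507.6, 126.3, 44.1]
tcp_rot: [-179.8, 0.0, 79.4]
ft_force: [-0.5, -1.0, -4.3]
finger_gap: 48.2
grip_force: 42.6
```

>>> {"method": "play_rows", "body": {
  "motion": [
    [[0,0,0.2,0,0,0],[0,0,0.5,0,0,0],[0,0,0.8,0,0,0],[0,0,1.0,0,0,0],[0,0,1.1,0,0,0]]
  ]
}}

```text
time: 13.4
tool_pos: [509.5, 127.2, 36.0]
tcp_rot: [180.0, -0.1, 79.4]
ft_force: [-0.8, 0.1, -3.1]
finger_gap: 48.2
grip_force: 42.6
```

>>> {"method": "play_rows", "body": {
  "motion": [
    [[0,0,0.1,0,0,0],[0,0,0.2,0,0,0],[0,0,0.2,0,0,0]]
  ]
}}

```text
time: 13.7
tool_pos: [509.2, 127.2, 33.8]
tcp_rot: [-180.0, -0.1, 79.4]
ft_force: [-0.6, -0.3, -1.8]
finger_gap: 48.3
grip_force: 42.7
```

>>> {"method": "play_rows", "body": {
  "motion": [
    [[0,0,0.05,0,0,0],[0,0,0.1,0,0,0],[0,0,0.15,0,0,0],[0,0,0.15,0,0,0]]
  ]
}}

```text
time: 14.1
tool_pos: [509.3, 127.3, 33.4]
tcp_rot: [-180.0, -0.1, 79.4]
ft_force: [-6.9, 0.0, 9.4]
finger_gap: 48.1
grip_force: 44.5
```

>>> {"method": "play_rows", "body": {
  "motion": [
    [[0,-0.1,0.05,0,0,0],[0,-0.15,0.1,0,0,0],[0,-0.15,0.1,0,0,0],[0,-0.15,0.1,0,0,0]]
  ]
}}

```text
time: 14.5
tool_pos: [508.3, 127.5, 31.9]
tcp_rot: [180.0, -0.1, 79.4]
ft_force: [-2.1, -0.5, 5.6]
finger_gap: 48.3
grip_force: 43.7
```

>>> {"method": "play_rows", "body": {
  "motion": [
    [[0,0,0,0,0,0],[0,0,0,0,0,0],[0,0,0,0,0,0],[0,0,0,0,0,0],[0,0,0,0,0,0]]
  ],
  "jaw": 0.85
}}

```text
time: 15.0
tool_pos: [507.7, 127.4, 31.2]
tcp_rot: [-180.0, -0.1, 79.4]
ft_force: [0.6, 0.7, -0.1]
finger_gap: 72.8
grip_force: 0.0
```

>>> {"method": "play_rows", "body": {
  "motion": [
    [[0,0,-2,0,0,0],[0,0,-5,0,0,0],[0,0,-9,0,0,0],[0,0,-14,0,0,0],[0,0,-18,0,0,0]]
  ]
}}

```text
time: 15.5
tool_pos: [508.0, 127.2, 214.0]
tcp_rot: [179.9, -0.1, 79.4]
ft_force: [2.0, 0.3, 0.4]
finger_gap: 72.6
grip_force: 0.0
```

>>> {"method": "play_rows", "body": {
  "motion": [
    [[0,0,-2,0,0,0],[0,0,-4,0,0,0],[0,0,-4,0,0,0],[0,0,-4,0,0,0]]
  ],
  "jaw": 1
}}

```text
time: 15.9
tool_pos: [507.9, 127.2, 251.0]
tcp_rot: [180.0, -0.1, 79.4]
ft_force: [-0.0, 0.4, -0.4]
finger_gap: 85.3
grip_force: 0.0
```

```bash
python3 - <<'E'
from h import *
plan(606,256.5,260,93)
st=sensors.sense();s=save('wrist','w7.png');np.savez('w7s.npz',p=st['tool_pos'],o=st['tcp_rot'])
c=s['pixels'][40:340,100:400,::-1];cv2.imwrite('pics/w7c.png',cv2.resize(c,(600,600),interpolation=cv2.INTER_CUBIC))
E
```

```text
t 15.9 pos [507.9 127.2 251. ] [ 1.80e+02 -1.00e-01  7.94e+01] F [-0.   0.4 -0.4] gap 85.3
row [14.51  7.28 -0.88] [  0.   -0.1 -13.6]
```

View pics/w7c.png

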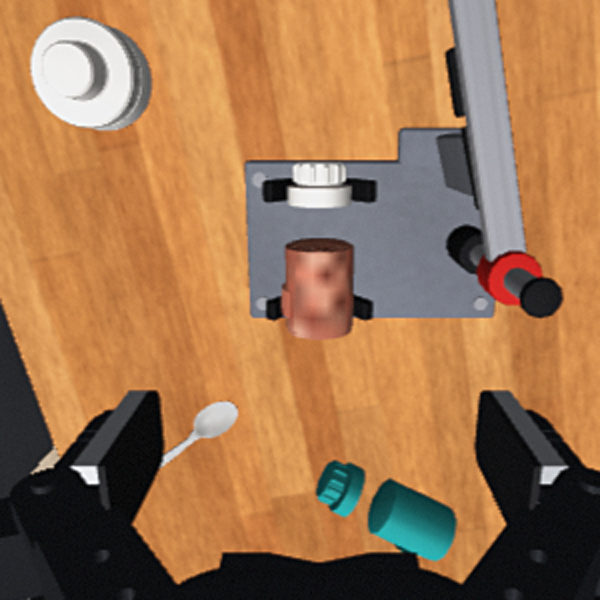

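The mill lies centred in the saddles (cap end row 163, base row 336, saddles at rows 189 and 307), and the bar is still parked. Next I regrasp the knob.

>>> {"method": "play_rows", "body": {
  "motion": [
    [[4,2,0,0,0,-3],[8,4,0,0,0,-7],[12,6,0,0,0,-11],[14.5,7.3,0.5,0,0,-13.6],[14.5,7.3,1,0,0,-13.6]]
  ]
}}

```text
time: 16.45
tool_pos: [606.1, 258.8, 237.4]
tcp_rot: [-179.8, -0.0, 93.3]
ft_force: [0.2, -0.4, -0.3]
finger_gap: 85.3
grip_force: 0.0
```

>>> {"method": "play_rows", "body": {
  "motion": [
    [[0,0,2,0,0,0],[0,0,4,0,0,0],[0,0,4.5,0,0,0],[0,0,4.5,0,0,0]]
  ]
}}

```text
time: 16.85
tool_pos: [604.7, 255.5, 194.1]
tcp_rot: [-179.8, 0.0, 93.0]
ft_force: [-0.1, 0.7, -0.4]
finger_gap: 85.3
grip_force: 0.0
```

```bash
python3 - <<'E'
from h import *
plan(605.5,257.5,127.5,93)
st=sensors.sense();s=save('wrist','w8.png');w=wcam(s,st['tool_pos'],st['tcp_rot'])
h=cv2.cvtColor(s['pixels'],cv2.COLOR_RGB2HSV)
m=(((h[:,:,0]<6)|(h[:,:,0]>174))&(h[:,:,1]>170)&(h[:,:,2]>60)).astype(np.uint8)
k=cv2.connectedComponentsWithStats(m)
for i in range(1,k[0]):
    if k[2][i,4]>25:print('red',k[2][i],k[3][i],onz(w,*k[3][i],144))
E
```

```text
t 16.85 pos [604.7 255.5 194.1] [-179.8    0.    93. ] F [-0.1  0.7 -0.4] gap 85.3
row [0.2  0.12 6.65] [-0.2  0.   0. ]
red [247 182  26  39 800] [259.63625 201.91   ] [606.98877701 261.15931202 144.        ]
```

>>> {"method": "play_rows", "body": {
  "motion": [
    [[0.35,0.12,2,-0.2,0,0],[0.35,0.12,4,-0.2,0,0],[0.35,0.12,6,-0.2,0,0],[0.35,0.12,6.65,-0.2,0,0],[0.35,0.12,6.65,-0.2,0,0]]
  ]
}}

```text
time: 17.4
tool_pos: [606.8, 259.8, 129.7]
tcp_rot: [179.9, -0.0, 93.0]
ft_force: [0.3, 0.1, 0.1]
finger_gap: 85.5
grip_force: 0.0
```

>>> {"method": "play_rows", "body": {
  "motion": [
    [[0,0,0,0,0,0],[0,0,0,0,0,0],[0,0,0,0,0,0],[0,0,0,0,0,0],[0,0,0,0,0,0]]
  ],
  "jaw": 0,
  "squeeze": 40
}}

```text
time: 17.9
tool_pos: [607.3, 260.3, 130.5]
tcp_rot: [179.8, -0.1, 93.0]
ft_force: [-0.2, 0.4, 2.0]
finger_gap: 18.7
grip_force: 39.0
```

>>> {"method": "play_rows", "body": {
  "motion": [
    [[0,0,-0.2,0,0,0],[0,0,-0.6,0,0,0],[0,0,-1.1,0,0,0],[0,0,-1.4,0,0,0],[0,0,-1.4,0,0,0]]
  ]
}}

```text
time: 18.4
tool_pos: [607.0, 259.5, 143.9]
tcp_rot: [179.8, -0.0, 93.0]
ft_force: [1.1, -4.9, -6.2]
finger_gap: 18.6
grip_force: 39.4
```

>>> {"method": "play_rows", "body": {
  "motion": [
    [[0,0,0,0,0,0],[0,0,0,0,0,0]]
  ]
}}

```text
time: 18.6
tool_pos: [606.9, 259.6, 143.6]
tcp_rot: [179.8, -0.0, 93.0]
ft_force: [-0.3, -4.9, -7.4]
finger_gap: 18.6
grip_force: 39.4
```

>>> {"method": "play_rows", "body": {
  "motion": [
    [[-0.02,-0.8,0,0,0,-3],[-0.16,-2.1,0,0,0,-8],[-0.4,-3.4,0,0,0,-13],[-0.75,-4.65,0,0,0,-18],[-1.19,-5.86,0,0,0,-23]]
  ]
}}

```text
time: 19.1
tool_pos: [548.6, 245.6, 143.7]
tcp_rot: [179.8, -0.0, 116.3]
ft_force: [0.8, -1.0, -7.6]
finger_gap: 18.6
grip_force: 39.4
```

>>> {"method": "play_rows", "body": {
  "motion": [
    [[-0.06,-1.31,0,0,0,-5],[-0.23,-2.6,0,0,0,-10],[-0.51,-3.88,0,0,0,-15],[-0.9,-5.13,0,0,0,-20],[-1.19,-5.86,0,0,0,-23]]
  ]
}}

```text
time: 19.6
tool_pos: [500.3, 209.6, 143.4]
tcp_rot: [179.8, -0.0, 139.3]
ft_force: [-2.7, 3.4, -6.1]
finger_gap: 18.5
grip_force: 39.4
```

>>> {"method": "play_rows", "body": {
  "motion": [
    [[-0.06,-1.31,0,0,0,-5],[-0.23,-2.6,0,0,0,-10],[-0.51,-3.88,0,0,0,-15],[-0.9,-5.13,0,0,0,-20],[-1.19,-5.86,0,0,0,-23]]
  ]
}}

```text
time: 20.1
tool_pos: [470.0, 157.4, 142.6]
tcp_rot: [179.8, -0.1, 162.3]
ft_force: [-6.6, 3.7, -5.9]
finger_gap: 19.0
grip_force: 39.4
```

>>> {"method": "play_rows", "body": {
  "motion": [
    [[-0.02,-0.8,0,0,0,-3],[-0.07,-1.5,0,0,0,-5.5],[-0.07,-1.5,0,0,0,-5.5]]
  ]
}}

```text
time: 20.4
tool_pos: [466.4, 142.8, 142.7]
tcp_rot: [179.8, -0.0, 167.7]
ft_force: [-6.0, 2.4, -5.6]
finger_gap: 18.9
grip_force: 39.3
```

>>> {"method": "play_rows", "body": {
  "motion": [
    [[-0.01,-0.4,0,0,0,-1.5],[-0.02,-0.8,0,0,0,-3],[-0.02,-0.8,0,0,0,-3]]
  ]
}}

```text
time: 20.7
tool_pos: [465.0, 135.4, 142.6]
tcp_rot: [179.8, -0.0, 170.7]
ft_force: [-6.2, 4.0, -6.4]
finger_gap: 18.6
grip_force: 39.4
```

>>> {"method": "play_rows", "body": {
  "motion": [
    [[0,-0.2,0,0,0,-0.5],[0,-0.4,0,0,0,-1],[0,-0.4,0,0,0,-1]]
  ]
}}

```text
time: 21.0
tool_pos: [464.5, 132.4, 142.8]
tcp_rot: [179.7, -0.0, 171.6]
ft_force: [-5.3, 7.6, -6.7]
finger_gap: 18.7
grip_force: 39.4
```

>>> {"method": "play_rows", "body": {
  "motion": [
    [[0,0,0.4,0,0,0],[0,0,0.9,0,0,0],[0,0,1.4,0,0,0],[0,0,1.9,0,0,0],[0,0,2.3,0,0,0]]
  ]
}}

```text
time: 21.5
tool_pos: [464.3, 132.6, 119.6]
tcp_rot: [179.7, -0.1, 171.6]
ft_force: [-9.1, 6.8, -4.2]
finger_gap: 18.9
grip_force: 39.6
```

>>> {"method": "play_rows", "body": {
  "motion": [
    [[0,0,0.1,0,0,0],[0,0,0.2,0,0,0],[0,0,0.3,0,0,0],[0,0,0.3,0,0,0]]
  ]
}}

```text
time: 21.9
tool_pos: [464.3, 132.6, 116.7]
tcp_rot: [179.7, -0.1, 171.6]
ft_force: [-6.7, 8.2, -4.8]
finger_gap: 18.4
grip_force: 39.6
```

>>> {"method": "play_rows", "body": {
  "motion": [
    [[0,0,0.1,0,0,0],[0,0,0.2,0,0,0],[0,0,0.3,0,0,0],[0,0,0.3,0,0,0]]
  ]
}}

```text
time: 22.3
tool_pos: [464.2, 132.8, 114.8]
tcp_rot: [179.7, -0.1, 171.6]
ft_force: [-14.0, 7.3, 4.7]
finger_gap: 18.6
grip_force: 40.9
```

Pad is on the mill (the vertical force reversed). Release and rise.

>>> {"method": "play_rows", "body": {
  "motion": [
    [[0,0,0,0,0,0],[0,0,0,0,0,0],[0,0,0,0,0,0],[0,0,0,0,0,0],[0,0,0,0,0,0]]
  ],
  "jaw": 1
}}

```text
time: 22.8
tool_pos: [466.6, 130.3, 114.6]
tcp_rot: [179.9, 0.2, 171.5]
ft_force: [-0.2, -0.0, 0.8]
finger_gap: 85.2
grip_force: 0.0
```

>>> {"method": "play_rows", "body": {
  "motion": [
    [[0,0,-2,0,0,0],[0,0,-5,0,0,0],[0,0,-9,0,0,0],[0,0,-13,0,0,0],[0,0,-14,0,0,0]]
  ]
}}

```text
time: 23.3
tool_pos: [468.1, 130.4, 259.9]
tcp_rot: [179.8, 0.6, 171.5]
ft_force: [0.2, -0.3, 0.8]
finger_gap: 85.3
grip_force: 0.0
```

>>> {"method": "play_rows", "body": {
  "motion": [
    [[0,0,0,0,0,0],[0,0,0,0,0,0],[0,0,0,0,0,0]]
  ]
}}

```text
time: 23.6
tool_pos: [464.8, 129.9, 252.0]
tcp_rot: [180.0, -0.0, 171.5]
ft_force: [-0.1, -0.3, -0.1]
finger_gap: 85.6
grip_force: 0.0
```

```bash
python3 - <<'E'
from h import *
st=sensors.sense();print(st['tool_pos'],st['ft_force'],st['finger_gap'])
a=save('scene','s9.png');w=save('wrist','w9.png');b=save('side','d9.png')
f=lambda s,x,y:cv2.resize(s['pixels'][y:y+140,x:x+140],(400,400),interpolation=cv2.INTER_CUBIC)[:,:,::-1]
cv2.imwrite('pics/f9.png',np.hstack([f(a,180,235),f(b,225,230)]))
W=wcam(w,st['tool_pos'],st['tcp_rot'])
for n,s in(('a',a),('b',b),('w',W)):
    h=cv2.cvtColor(s['pixels'],cv2.COLOR_RGB2HSV)
    m=(((h[:,:,0]<6)|(h[:,:,0]>174))&(h[:,:,1]>170)&(h[:,:,2]>60)).astype(np.uint8)
    k=cv2.connectedComponentsWithStats(m)
    for i in range(1,k[0]):
        if k[2][i,4]>50:print(n,'red',k[2][i],k[3][i],onz(s,*k[3][i],123).round(1))
E
```

```text
[464.83568514 129.885742   252.01432133] [-0.12147538 -0.29221438 -0.12463713] 85.5654065472655
a red [280 264  11  24 231] [284.66233766 275.24675325] [464.8 145.9 123. ]
a red [194 273  16  19 195] [201.18974359 282.84615385] [607.3 151.6 123. ]
b red [327 254  11  20 154] [332.11688312 263.19480519] [468.2 141.1 123. ]
b red [255 273  14  16 144] [261.31944444 281.01388889] [624.6 141.4 123. ]
w red [256 167  19  26 386] [264.93264249 179.69689119] [465.7 136.4 123. ]
w red [250 272  22  23 254] [259.53149606 283.05511811] [590.2 112.1 123. ]
```

View pics/f9.png

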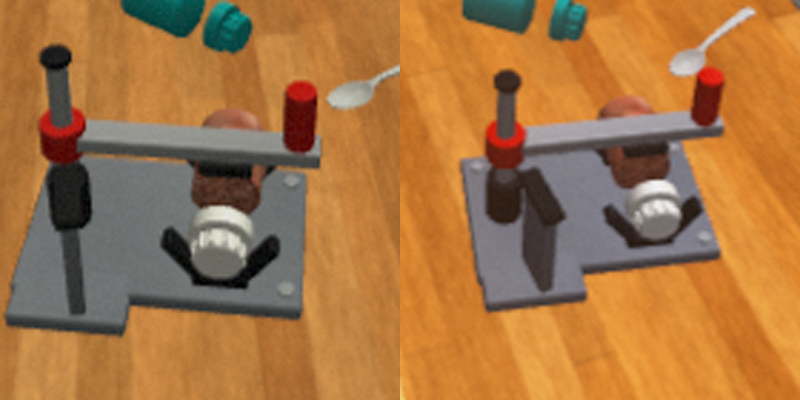

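The pad is on the mill, the bar is square across it, and the mill is seated.

```bash
python3 -c "
from bench import job
print(job.hand_in())"
```

```text
the job is handed in; nothing more can be done
None
```

The job is handed in at about 24 s on the robot's clock: the final images show the salt mill lying in the saddles with the bar square across it and its pad down on the mill; the pepper mill was never touched, and the hand-in gave no verdict.

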